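Load the claim-tag dispenser and snap its rocker clamp shut

TASK

Load the yellow bundle of claim tags into the grey tag dispenser: lay it flat between the guides, long side pointing in, and slide it fully home against the back stop under the open clamp. Then press the red thumb pad down until the rocker snaps over its centre and its rubber foot holds the bundle, easing off as it snaps so that nothing is forced. Leave the white and pink bundles alone.

Things in the scene. Friction and masses are not known exactly. Their poses are not given: they have to be found in the camera images.
- yellow_tags: the yellow bundle of claim tags (sides yellow, top paler, black band), a rigid block 88 (x) x 48 (y) x 11 (z) mm, about 60 g, lying flat on the counter; origin at the centre of its underside, x along its long side. Either end may go in first.
- white_tags: white bundle of claim tags, 88 x 48 x 16 mm, origin at the centre of its underside; to be left alone
- pink_tags: pink bundle of claim tags, 88 x 48 x 16 mm, origin at the centre of its underside; to be left alone
- dispenser: grey dispenser, screwed down. Origin on the counter under home; x points inward, roughly away from the robot. Floor plate 6 mm thick, x -114 to 122 mm, y +-46. Back stop: face at x = 44, top 24 high. Two side guides, x 4 to 44, 52 mm apart inside, tops 20 high, flaring to 70 apart at x = -17. The rocker's arm reaches over them from behind, out to x = 11.
- home (a point): centre of the bundle's place, on top of the dispenser's floor plate (6 mm above the counter), with the dispenser's axes. The bundle is home when its origin is here, its inner end on the stop.
- pivot (a point): centre of the rocker's pivot pin, along the dispenser's y, 80 mm further in than home, 44 mm above the counter. Open, the rocker's front arm tilts 0.30 rad up, its foot 16 mm clear of the bundle; level, the foot is on the bundle. A spring holds it open: 7 to 10 N on the pad start it, resistance falls to nothing at 0.265 rad, beyond which it snaps down by itself and stays. Its angle is not reported.
- pad_low (a point): a fixed mark: where the centre of the red pad's top is with the rocker open and the stem screwed right in. The pad (disc, 32 mm wide, 8 thick, over the foot, 56 mm from the pin along the arm) stands anywhere from here to pad_high, height not reported: feel for it. Sinking it 13 mm brings the snap, 15 to 16 mm rigid contact; meanwhile it moves 9 (low) to 16 mm (high) outward.
- pad_high (a point): a fixed mark: where the centre of the red pad's top is with the rocker open and the stem screwed fully out, 24 mm from pad_low along the stem (23 mm higher, 7 mm further in)
Things that resemble listed ones, but are neither listed nor needed, are in the scene too. What is shaped like the yellow_tags but turquoise is not meant.

How it is judged:
By the outcome, as a careful person would: the job done as asked, in the order asked, and still so for the second after the job is handed in, with the robot touching nothing.
It also fails if it takes over 70 s, if anything falls off the work surface, if the arm or the gripper's body presses on something with over 40 N, if the wrist force passes 120 N, or if a joint passes its speed limit or range.

ROBOT

A 7-joint arm with a two-finger parallel gripper is mounted at the origin on a cart in front of the work surface, level with it; the furniture and walls round the work are solid. World frame = base frame: x ahead of the robot, y to its left, z up, the work surface at z = 0. Lengths are in m, angles in rad, forces in N, time in s.
With the tool pointing down it reaches from about 0.35 to 0.9 m from the base axis. Payload 8.1 kg.
Tool frame: the origin (TCP) lies between the finger pads; the fingertips stand 8 mm ahead of it and the grasp point (between the pads) lies 11 mm behind it (arm.tcp_to_tips is the distance from the TCP to the fingertips, in m); z points along the fingers, x is the direction in which the jaws open and shut, and the axes are right-handed (so a half turn about z gives the same grasp; the last joint's range is limited). The gripper opens to 92 mm and grips with 3 to 60 N. Pads are 19 mm wide; open, the fingers measure 130 mm over their backs; the gripper's body (75 mm by 190 mm) begins 47 mm behind the grasp point.
Start: joints at [-1.446, 0.434, 0.025, 1.573, -0.012, 1.134, -0.075], TCP at [0.141, 0.609, 0.235] pointing down, gripper open.
Joint ranges: [-2.62, 2.62], [-0.44, 2.09], [-1.27, 1.32], [0.08, 2.57], [-1.32, 4.46], [0.12, 2], [-2.74, 2.74]. Speed limits (rad/s): [2.22, 2.22, 3.01, 3.01, 3.14, 3.14, 3.14].

INTERFACE

Orientations are given as a rotation vector (axis times angle).
In Python, from cell import arm, eyes gives the robot as it stands.
- The arm moves only by the tool play_rows, never from a script. Its argument "rows" is a list of rows, each a list of 3 entries, a list of its own where there are three numbers: the shift along the tool's x, y, z each as a share of 50 cm, from -1 to 1, then the turn, a rotation vector about the tool's x, y, z each as a share of 60 degrees, from -1 to 1, then the opening, from -1 (shut) to 1 (fully open), so that 0 is half open. In form: [[[dx, dy, dz], [ax, ay, az], grip], ...]. A call has 1 to 10 rows; each row is the pose to reach, as a shift and turn from the pose commanded when the call began, along the tool's axes at that moment; what a row does not reach only later rows make up. A row lasts 1/10 s, in which the tool goes at most 50 mm and 8.59 degrees, less where a joint would pass 70% of its speed; a pose out of reach is approached as far as the arm can. A call with a number of a shift or a turn outside -1 to 1 is refused whole. A call with a gripper value outside its range is refused whole. The fingers move at their own pace and stop on an object; "newtons" is the grip in N (left out, the last holds). Time passes only in rows, so rows that repeat a pose let the fingers close. It gives the time, the measured TCP pose, the force and the opening at its end, in the units of the state.
- arm.observe(): the state, without advancing time (a new reading comes with each control period).
- eyes.get_image(name): name is "scene" or "top" or "wrist"; returns (picture, depth): 400x640x3 uint8, red, green, blue; 400x640 float32, m along the optical axis (not along the pixel's ray), 0 where there is no reading.
- eyes.get_calibration(name): a dict with "intrinsics" (3x3 intrinsics, pixels), "R" (3x3) and "t" (3): a world point X has camera coordinates R X + t. Camera axes: x right, y down, z forward; pixel columns grow to the right and rows downward; lengths in m; the calibration is good to about 2 mm. The wrist camera is an equidistant fisheye: a pixel r from the principal point sees the ray r / f radians off the axis. A picture is of the moment at which its call begins: read the wrist's pose just before it. get_calibration takes no time and is no camera call; for the wrist camera it gives the pose at the moment of the call.
- arm.sign_off(): hands the job in, once; it reports no verdict.
The state is a dict: "clock": time; "joints": joint angles; "dq": joint speeds; "joint_efforts": joint torques, N m; "position": TCP position; "ee_rot": TCP orientation; "force": force on the tool from outside, world axes, zero at the start; "ft_torque": the same for the moment, N m; "width": opening from 0.0 (shut) to 1.0 (fully open).
Only numpy, scipy, OpenCV 4.12 (cv2) and the standard library are available. Lean on these libraries where they do the work, as an engineer would, in place of code of your own. Each camera call takes 0.05 s, during which the arm holds its last target.

## Working session

There is one attempt and no reset: what is moved stays moved. The work goes in short steps, Python scripts to look and compute and a tool call to move; the robot and the scene stay as the last step left them, time stands still between calls to the robot, and variables do not carry over. Pictures are saved under pics/ and viewed, and the job is handed in when it is done.

Besides the shell and the picture viewer there is one more tool, called as name([rows], argument=value, ...), one row to a line, values as JSON. play_rows: Moves the arm, as the interface text tells. Its arguments: {"type":"object","properties":{"rows":{"type":"array","items":{"type":"array"}},"newtons":{"type":"number"}},"required":["rows"]}

```bash
mkdir -p pics; ls; cat > h.py <<'E'
import numpy as np, cv2
from cell import arm, eyes
from scipy.spatial.transform import Rotation as Rn
def save(n,im,s=1):
    cv2.imwrite('pics/'+n+'.png',cv2.resize(im[:,:,::-1],None,fx=s,fy=s,interpolation=cv2.INTER_CUBIC))
def world(name,u,v,d,c=None):
    c=c or eyes.get_calibration(name); K=np.array(c['intrinsics'])
    R=np.array(c['R']);t=np.array(c['t'])
    p=np.array([(u-K[0,2])/K[0,0],(v-K[1,2])/K[1,1],1])*d
    return R.T@(p-t)
def onplane(name,u,v,z):
    c=eyes.get_calibration(name);K=np.array(c['intrinsics']);R=np.array(c['R']);t=np.array(c['t'])
    o=-R.T@t; d=R.T@np.array([(u-K[0,2])/K[0,0],(v-K[1,2])/K[1,1],1])
    return o+d*(z-o[2])/d[2]
E
python3 - <<'E'
from h import *
for n in ['scene','top']:
    im,d=eyes.get_image(n); save(n+'0',im,1.25); np.savez('pics/'+n+'0.npz',im=im,d=d)
    c=eyes.get_calibration(n);print(n,c)
print(arm.observe())
E
```

```text
pics
scene {'intrinsics': array([[442.70541801,   0.        , 325.61662752],
       [  0.        , 442.70541801, 200.07649012],
       [  0.        ,   0.        ,   1.        ]]), 'R': array([[ 0.68226368, -0.73079433,  0.02135223],
       [-0.42960331, -0.4243635 , -0.7970926 ],
       [ 0.59157186,  0.53465434, -0.60347946]]), 't': array([-0.29164183,  0.34387009,  0.84734092])}
top {'intrinsics': array([[508.55627709,   0.        , 316.90040393],
       [  0.        , 508.55627709, 200.89072846],
       [  0.        ,   0.        ,   1.        ]]), 'R': array([[ 1.05289564e-03, -9.99960653e-01, -8.80813807e-03],
       [-9.85868367e-01,  4.37551060e-04, -1.67521256e-01],
       [ 1.67518518e-01,  8.86004710e-03, -9.85829116e-01]]), 't': array([0.1269795 , 0.53881654, 1.44842125])}
{'clock': 0.1, 'joints': array([-1.4455824 ,  0.43515641,  0.02495621,  1.5740368 , -0.01159468,
        1.13398013, -0.07510743]), 'dq': array([-0.00094187, -0.00247134, -0.00076928, -0.00085882, -0.00044815,
       -0.00027793,  0.00083103]), 'joint_efforts': array([ 2.33575309e-03, -6.69121599e+01,  9.87409428e-01, -3.15144145e+01,
       -6.06081448e-02,  3.75926052e-02,  5.50959589e-05]), 'position': array([0.14109526, 0.60839422, 0.23400944]), 'ee_rot': array([ 2.45881877e+00,  1.95386586e+00, -1.63291880e-03]), 'force': array([-0.75938141,  0.79570976,  0.07986664]), 'ft_torque': array([-0.02119281,  0.02761282, -0.02314988]), 'width': 1.0000948129155136}
```

View pics/scene0.png

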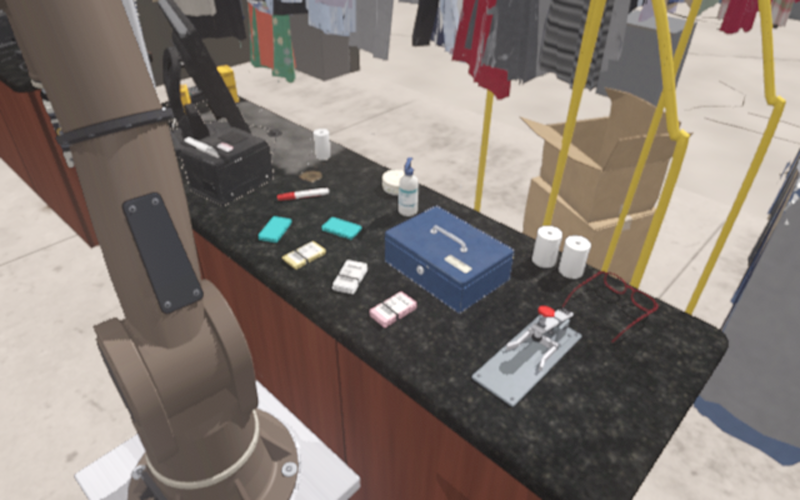

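View pics/top0.png

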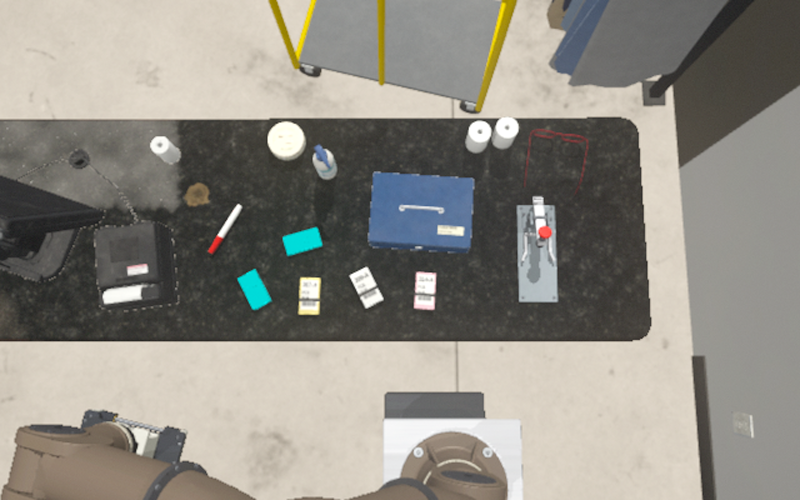

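Candidates (top0.png pixels): yellow-sided bundle (310,296), turquoise blocks (255,289) and (302,241), white (366,287) and pink (425,290). By the description I choose (310,296). The dispenser is at (537,250). Next I'll take close crops.

```bash
python3 - <<'E'
from h import *
z=np.load('pics/top0.npz');im=z['im'];d=z['d']
save('c_y',im[210:262,195:345],5)
save('c_d',im[150:250,390:480],6)
E
```

```text
(no output)
```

View pics/c_y.png

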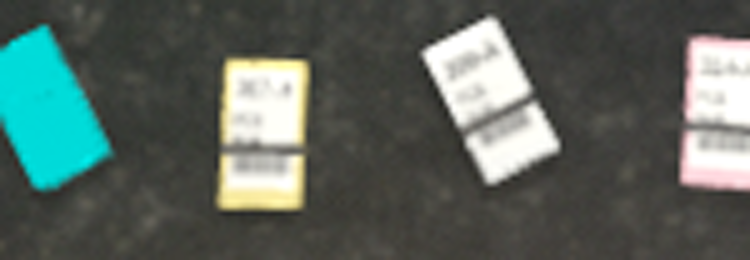

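View pics/c_d.png

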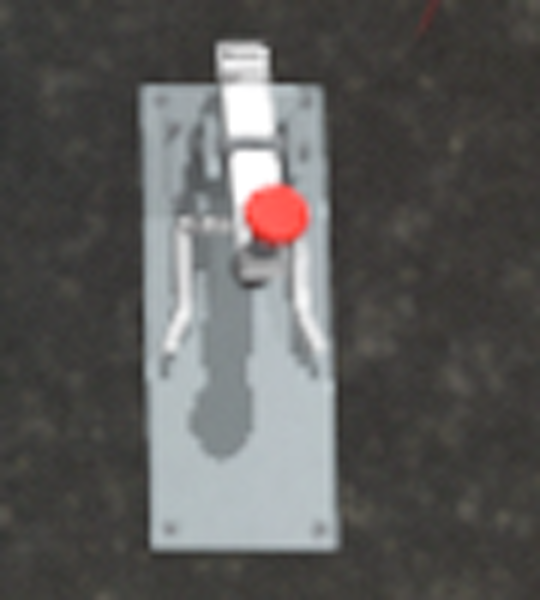

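```bash
python3 - <<'E'
from h import *
z=np.load('pics/top0.npz');d=z['d']
c=eyes.get_calibration('top');print('cam',-np.array(c['R']).T@c['t'])
def f(pts,s,o,zz):
    P=np.array([onplane('top',(u+.5)/s-.5+o[0],(v+.5)/s-.5+o[1],zz) for u,v in pts]);return P
Y=f([(225,60),(309,61),(303,210),(217,210)],5,(195,210),.011)
D=f([(138,84),(323,84),(340,550),(150,550)],6,(390,150),.006)
for P in (Y,D):
    print(P.round(4)); print(P.mean(0), [np.linalg.norm(P[i]-P[(i+1)%4]) for i in range(4)])
    a=P[0]-P[3];b=P[1]-P[2];print(np.degrees(np.arctan2(a[1],a[0])),np.degrees(np.arctan2(b[1],b[0])))
u,v=277/6+390,214/6+150
dd=d[int(v)-2:int(v)+3,int(u)-2:int(u)+3];print(dd)
print('pad',world('top',u,v,np.median(dd)))
for (u,v) in [(247,235),(420,240),(450,230),(430,235)]: print(world('top',u,v,d[v,u]))
E
```

```text
cam [0.28843111 0.11390567 1.51927752]
[[0.482  0.3587 0.011 ]
 [0.4814 0.3083 0.011 ]
 [0.3925 0.31   0.011 ]
 [0.3925 0.361  0.011 ]]
[0.4370758  0.33452114 0.011     ] [np.float64(0.0503335668338783), np.float64(0.08891159873028975), np.float64(0.05100872764789719), np.float64(0.08955599916491301)]
-1.515955818378242 -1.0893970223278573
[[ 0.6609 -0.1643  0.006 ]
 [ 0.6608 -0.2582  0.006 ]
 [ 0.4238 -0.257   0.006 ]
 [ 0.4237 -0.1631  0.006 ]]
[ 0.54230377 -0.21065897  0.006     ] [np.float64(0.09387481777035052), np.float64(0.23705770716577765), np.float64(0.09394466679713567), np.float64(0.2371879040769777)]
-0.3085604782890514 -0.2918341673839766
[[1.4453874 1.4407858 1.4482996 1.4478331 1.4530911]
 [1.4466262 1.4517908 1.4489943 1.4475768 1.4444131]
 [1.448825  1.4456128 1.4445858 1.438523  1.446201 ]
 [1.4443145 1.4444731 1.4451616 1.4423885 1.4448469]
 [1.4373821 1.4419205 1.4411519 1.4445628 1.4425807]]
pad [ 0.57346796 -0.21214299  0.09916656]
[0.44180376 0.33556739 0.01077823]
[ 0.42751582 -0.17938928  0.00535563]
[ 0.45766312 -0.27029505  0.00310707]
[ 0.44250729 -0.20976491  0.0047029 ]
```

```bash
cat >> h.py <<'E'
def goal(p,xang,o=None,tilt=0.0):
    """target TCP p, tool x at angle xang deg in world, z down; tilt (rad): about tool x"""
    o=o or arm.observe(); R0=Rn.from_rotvec(o['ee_rot'])
    a=np.radians(xang); x=np.array([np.cos(a),np.sin(a),0]); zz=np.array([0,0,-1.]); y=np.cross(zz,x)
    Rt=Rn.from_matrix(np.c_[x,y,zz])*Rn.from_rotvec([tilt,0,0])
    sh=R0.inv().apply(np.array(p)-o['position'])/.5
    tu=(R0.inv()*Rt).as_rotvec()/np.radians(60)
    print('t',round(o['clock'],2),'shift',sh.round(4),'turn',tu.round(4),'F',np.round(o['force'],1),'w',round(o['width'],3))
    return sh,tu
E
python3 - <<'E'
from h import *
goal([.40,.335,.2],88.7)
E
```

```text
t 0.1 shift [-0.4156  0.6279  0.0687] turn [-0.      0.0014 -0.1959] F [-0.8  0.8  0.1] w 1.0
```

play_rows([
  [[-0.4156,0.6279,0.0687],[0,0.0014,-0.1959],1],
  [[-0.4156,0.6279,0.0687],[0,0.0014,-0.1959],1],
  [[-0.4156,0.6279,0.0687],[0,0.0014,-0.1959],1],
  [[-0.4156,0.6279,0.0687],[0,0.0014,-0.1959],1],
  [[-0.4156,0.6279,0.0687],[0,0.0014,-0.1959],1],
  [[-0.4156,0.6279,0.0687],[0,0.0014,-0.1959],1],
  [[-0.4156,0.6279,0.0687],[0,0.0014,-0.1959],1],
  [[-0.4156,0.6279,0.0687],[0,0.0014,-0.1959],1],
  [[-0.4156,0.6279,0.0687],[0,0.0014,-0.1959],1],
  [[-0.4156,0.6279,0.0687],[0,0.0014,-0.1959],1],
])

```text
clock: 1.1
position: [0.4001, 0.3351, 0.2001]
ee_rot: [-2.248, -2.193, -0.001]
force: [-0.4, 0.2, -0.3]
width: 0.999
```

```bash
python3 - <<'E'
from h import *
o=arm.observe();print(o['position'],o['joints'].round(2))
c=eyes.get_calibration('wrist');print(c)
im,d=eyes.get_image('wrist');save('w1',im,1.25);np.savez('pics/w1.npz',im=im,d=d,R=c['R'],t=c['t'],K=c['intrinsics'])
goal([.403,.335,.03],88.7)
E
```

```text
[0.40013463 0.33505742 0.2001301 ] [-0.87  0.3   0.09  1.87 -0.03  0.97  0.78]
{'intrinsics': array([[309.70691629,   0.        , 320.76861066],
       [  0.        , 309.70691629, 200.70641832],
       [  0.        ,   0.        ,   1.        ]]), 'R': array([[ 0.02361787,  0.99971935,  0.00184614],
       [ 0.96335109, -0.02325218,  0.26723399],
       [ 0.26720192, -0.00453302, -0.9636299 ]]), 't': array([-0.34577088, -0.40141521,  0.25202218])}
t 1.15 shift [-0.0025  0.0073  0.3404] turn [-0.0005 -0.0016  0.0004] F [-0.7  1.4  0.2] w 1.002
```

View pics/w1.png

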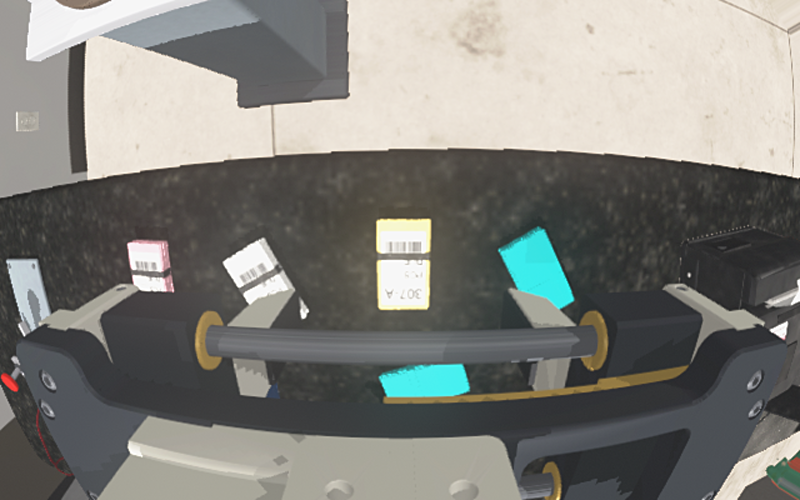

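The wrist view shows the yellow bundle at (404,264) between the turquoise block at (537,268) and the white bundle at (265,275). The black band and the "307/A" label match the earlier crop. I'll measure its pose from the corners.

```bash
cat >> h.py <<'E'
def wplane(z,u,v,h):
    K=z['K'];R=z['R'];t=z['t']
    x=np.array([(u-K[0,2])/K[0,0],(v-K[1,2])/K[1,1]]);th=np.linalg.norm(x)
    r=np.r_[x/th*np.sin(th),np.cos(th)]
    o=-R.T@t;dr=R.T@r
    return o+dr*(h-o[2])/dr[2]
E
python3 - <<'E'
from h import *
z=np.load('pics/w1.npz')
P=np.array([wplane(z,u/1.25,v/1.25,.011) for u,v in [(377,219),(431,219.5),(430.5,310),(377,310)]])
print(P.round(4),P.mean(0))
a=P[3]-P[0];b=P[2]-P[1];print(np.degrees(np.arctan2(a[1],a[0])),np.degrees(np.arctan2(b[1],b[0])))
save('w1c',z['im'][165:260,285:360],7)
E
```

```text
[[0.3917 0.3152 0.011 ]
 [0.3933 0.3634 0.011 ]
 [0.4814 0.3629 0.011 ]
 [0.4801 0.3115 0.011 ]] [0.43659207 0.33824608 0.011     ]
-2.3867677753410703 -0.3684341546311189
```

View pics/w1c.png

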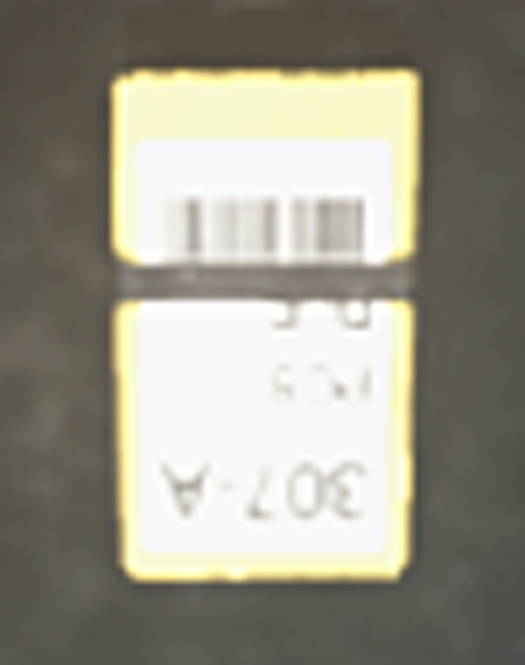

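```bash
python3 - <<'E'
from h import *
goal([.403,.337,.05],88.6)
goal([.403,.337,.0105],88.6)
E
```

```text
t 1.15 shift [0.0016 0.0072 0.3004] turn [-0.0005 -0.0016  0.002 ] F [-0.7  1.4  0.2] w 1.002
t 1.15 shift [0.0014 0.0073 0.3794] turn [-0.0005 -0.0016  0.002 ] F [-0.7  1.4  0.2] w 1.002
```

play_rows([
  [[0.0016,0.0072,0.1],[0,0,0.002],0.8],
  [[0.0016,0.0072,0.2],[0,0,0.002],0.8],
  [[0.0016,0.0072,0.3],[0,0,0.002],0.8],
  [[0.0015,0.0073,0.33],[0,0,0.002],0.8],
  [[0.0015,0.0073,0.355],[0,0,0.002],0.8],
  [[0.0015,0.0073,0.37],[0,0,0.002],0.8],
  [[0.0014,0.0073,0.379],[0,0,0.002],0.8],
  [[0.0014,0.0073,0.379],[0,0,0.002],0.8],
], newtons=25)

```text
clock: 1.95
position: [0.4039, 0.337, 0.0113]
ee_rot: [-2.248, -2.193, -0.003]
force: [1.7, -0.3, -0.5]
width: 0.903
```

play_rows([
  [[0,0,0],[0,0,0],-0.2],
  [[0,0,0],[0,0,0],-0.2],
  [[0,0,0],[0,0,0],-0.2],
  [[0,0,0],[0,0,0],-0.2],
  [[0,0,0],[0,0,0],-0.2],
], newtons=25)

```text
clock: 2.45
position: [0.4039, 0.3365, 0.0111]
ee_rot: [-2.248, -2.193, -0.002]
force: [-0.9, 0.3, 3.3]
width: 0.519
```

```bash
python3 - <<'E'
from h import *
o=arm.observe();print(o['position'],o['force'],o['width']*92)
E
```

```text
[0.40386282 0.33650441 0.01108094] [-0.94549173  0.3205184   3.2544066 ] 47.71775035331569
```

```bash
python3 - <<'E'
from h import *
goal([.404,.3365,.15],88.6)
goal([.404,.06,.15],89.3)
E
```

```text
t 2.45 shift [ 0.0005  0.0004 -0.2778] turn [ 0.0004 -0.0017 -0.0004] F [-0.9  0.3  3.3] w 0.519
t 2.45 shift [-0.5523  0.0141 -0.2788] turn [ 0.0004 -0.0017 -0.0121] F [-0.9  0.3  3.3] w 0.519
```

play_rows([
  [[0.0005,0.0004,-0.04],[0,0,0],-0.2],
  [[0.0005,0.0004,-0.12],[0,0,0],-0.2],
  [[0.0005,0.0004,-0.2],[0,0,0],-0.2],
  [[-0.05,0.001,-0.27],[0,-0.0017,-0.002],-0.2],
  [[-0.13,0.003,-0.2788],[0,-0.0017,-0.004],-0.2],
  [[-0.22,0.006,-0.2788],[0,-0.0017,-0.006],-0.2],
  [[-0.31,0.008,-0.2788],[0,-0.0017,-0.008],-0.2],
  [[-0.4,0.01,-0.2788],[0,-0.0017,-0.01],-0.2],
  [[-0.48,0.012,-0.2788],[0,-0.0017,-0.012],-0.2],
  [[-0.5523,0.0141,-0.2788],[0,-0.0017,-0.0121],-0.2],
])

```text
clock: 3.45
position: [0.4034, 0.0579, 0.15]
ee_rot: [2.235, 2.207, 0.0]
force: [0.7, -0.2, -0.8]
width: 0.523
```

```bash
python3 - <<'E'
from h import *
goal([.404,-.21,.15],89.7)
goal([.404,-.10,.15],89.7)
E
```

```text
t 3.45 shift [-5.357e-01  8.100e-03  1.000e-04] turn [ 0.0003  0.0002 -0.0074] F [ 0.7 -0.2 -0.8] w 0.523
t 3.45 shift [-3.157e-01  5.300e-03  1.000e-04] turn [ 0.0003  0.0002 -0.0074] F [ 0.7 -0.2 -0.8] w 0.523
```

play_rows([
  [[-0.06,0.001,0],[0,0,-0.001],-0.2],
  [[-0.14,0.002,0],[0,0,-0.003],-0.2],
  [[-0.23,0.004,0],[0,0,-0.005],-0.2],
  [[-0.32,0.005,0],[0,0,-0.006],-0.2],
  [[-0.4,0.006,0],[0,0,-0.0074],-0.2],
  [[-0.47,0.007,0],[0,0,-0.0074],-0.2],
  [[-0.515,0.008,0],[0,0,-0.0074],-0.2],
  [[-0.5357,0.0081,0],[0,0,-0.0074],-0.2],
  [[-0.5357,0.0081,0],[0,0,-0.0074],-0.2],
])

```text
clock: 4.35
position: [0.4045, -0.2088, 0.1499]
ee_rot: [2.228, 2.214, -0.001]
force: [-0.1, 0.3, -0.9]
width: 0.52
```

```bash
python3 - <<'E'
from h import *
for n in ['top','scene','wrist']:
    c=eyes.get_calibration(n)
    im,d=eyes.get_image(n);np.savez('pics/%s2.npz'%n,im=im,d=d,R=c['R'],t=c['t'],K=c['intrinsics'])
    if n=='wrist': save('w2',im,1.25)
    if n=='top': save('t2',im[140:270,370:500],6)
    if n=='scene': save('s2',im[190:370,320:520],4)
goal([.42,-.2107,.0185],89.7)
E
```

```text
t 4.5 shift [-0.0086  0.0306  0.2626] turn [-0.0003 -0.0005  0.0024] F [ 0.1 -0.3  0.8] w 0.52
```

View pics/w2.png

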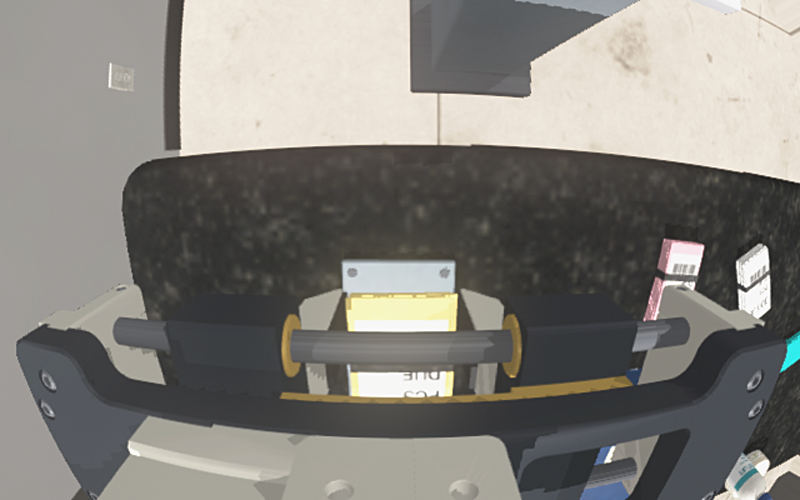

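View pics/t2.png

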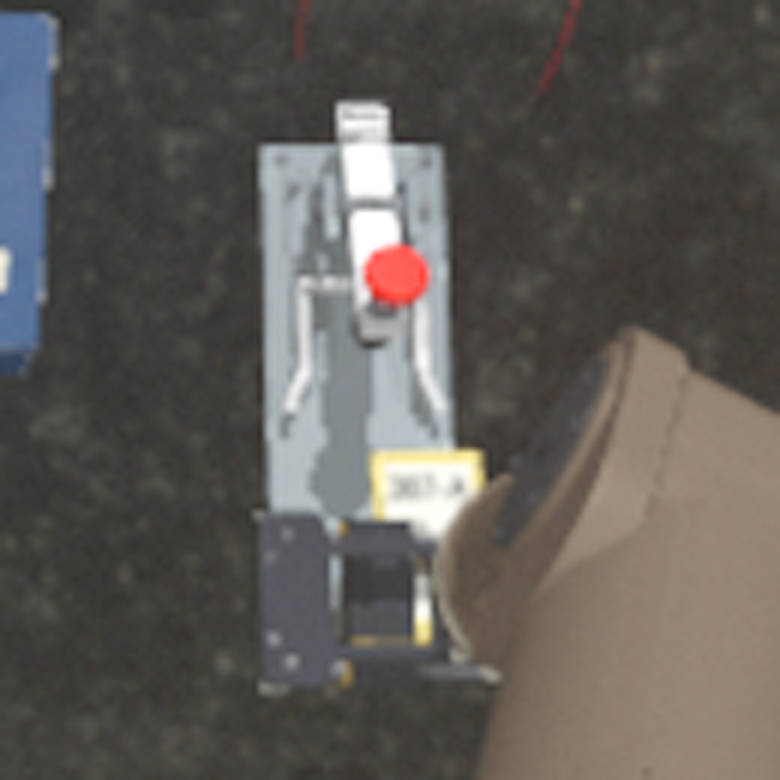

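View pics/s2.png

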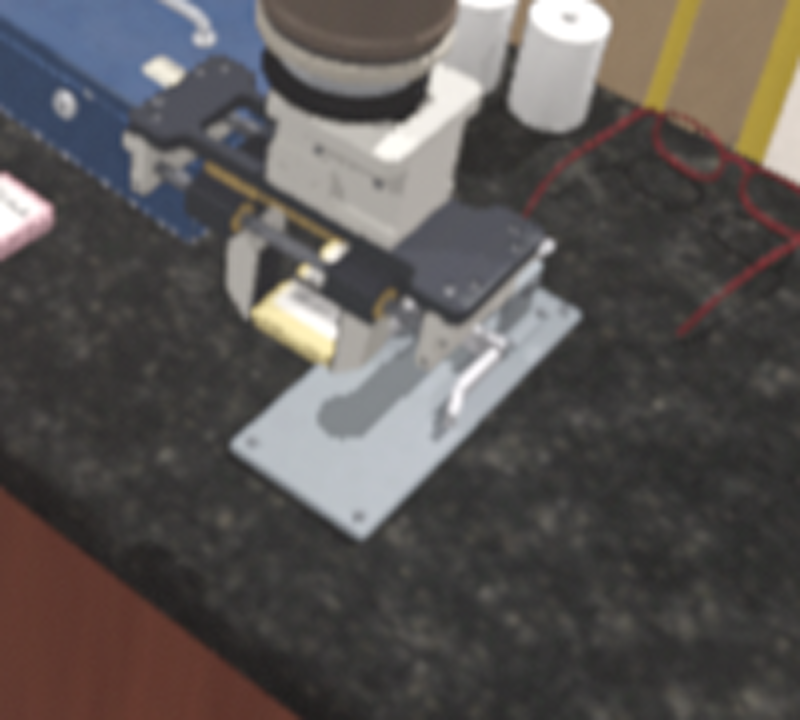

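The top view shows the bundle held at (428,490), outer part under the gripper, and the dispenser free ahead of it. The wrist view shows the front corners of the plate at (343,262) and (456,261).

```bash
python3 - <<'E'
from h import *
z=np.load('pics/wrist2.npz')
save('w2c',z['im'][200:330,260:380],6)
P=[wplane(z,u/1.25,v/1.25,.006) for u,v in [(343,262),(456,261)]];print(np.round(P,4),np.mean(P,0))
zb=.1499-.0111+.011
P=[wplane(z,u/1.25,v/1.25,zb) for u,v in [(347,294),(458,294)]];print(np.round(P,4),np.mean(P,0))
def f(pts,s,o,zz): return np.array([onplane('top',(u+.5)/s-.5+o[0],(v+.5)/s-.5+o[1],zz) for u,v in pts])
print('bundle front',f([(372,452),(482,451)],6,(370,140),zb))
print('plate back',f([(259,146),(444,146)],6,(370,140),.006))
print('guide straight L/R, z20',f([(303,290),(302,350),(290,405)],6,(370,140),.02),f([(417,300),(419,350),(438,408)],6,(370,140),.02))
print('stop',f([(300,283),(350,285)],6,(370,140),.024))
print('pivot', f([(363,205)],6,(370,140),.05), 'pad',f([(397,274)],6,(370,140),.095))
E
```

```text
[[ 0.4228 -0.252   0.006 ]
 [ 0.4222 -0.1615  0.006 ]] [ 0.42252505 -0.20678145  0.006     ]
[[ 0.3926 -0.2284  0.1498]
 [ 0.3928 -0.1816  0.1498]] [ 0.3926666  -0.20500095  0.1498    ]
bundle front [[ 0.48240005 -0.18501978  0.1498    ]
 [ 0.48284682 -0.23467141  0.1498    ]]
plate back [[ 0.65987086 -0.16481866  0.006     ]
 [ 0.65976658 -0.25868232  0.006     ]]
guide straight L/R, z20 [[ 0.58251523 -0.18193759  0.02      ]
 [ 0.55207552 -0.18043967  0.02      ]
 [ 0.52435215 -0.17358208  0.02      ]] [[ 0.57739104 -0.23858127  0.02      ]
 [ 0.55204663 -0.23858359  0.02      ]
 [ 0.52282086 -0.24684555  0.02      ]]
stop [[ 0.58528677 -0.17977222  0.024     ]
 [ 0.58425354 -0.20461547  0.024     ]]
pivot [[ 0.61920738 -0.20688132  0.05      ]] pad [[ 0.57551567 -0.21196082  0.095     ]]
```

View pics/w2c.png

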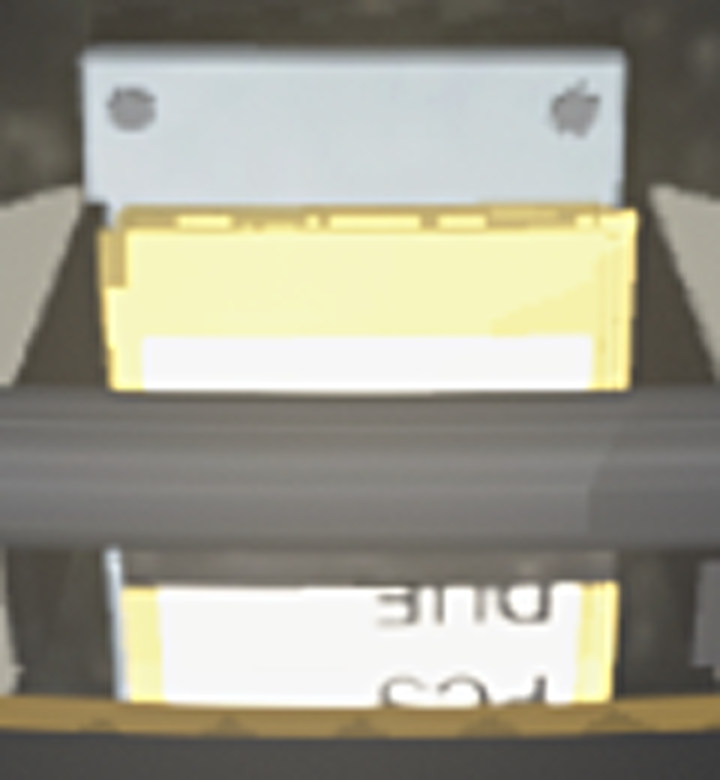

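```bash
python3 - <<'E'
from h import *
goal([.432,-.2098,.05],89.7)
goal([.434,-.2098,.0185],89.7)
E
```

```text
t 4.5 shift [-0.0068  0.0546  0.1996] turn [-0.0003 -0.0005  0.0024] F [ 0.1 -0.3  0.8] w 0.52
t 4.5 shift [-0.0068  0.0586  0.2626] turn [-0.0003 -0.0005  0.0024] F [ 0.1 -0.3  0.8] w 0.52
```

```bash
python3 - <<'E'
from h import *
o=arm.observe();print(o['position'],Rn.from_rotvec(o['ee_rot']).as_matrix().round(4),o['dq'])
E
```

```text
[ 0.40475166 -0.20640301  0.1497896 ] [[ 2.7e-03  1.0e+00 -3.0e-04]
 [ 1.0e+00 -2.7e-03  5.0e-04]
 [ 5.0e-04 -3.0e-04 -1.0e+00]] [-0.00954746 -0.00309516 -0.00104908  0.00191244 -0.00185439 -0.0011321
  0.00382703]
```

play_rows([
  [[0,0.054,0.1],[0,0,0.0],-0.2],
  [[0,0.054,0.17],[0,0,0.0],-0.2],
  [[0,0.054,0.2],[0,0,0.0],-0.2],
  [[0,0.054,0.2],[0,0,0.0],-0.2],
  [[0,0.054,0.2],[0,0,0.0],-0.2],
  [[0,0.054,0.2],[0,0,0.0],-0.2],
])

```text
clock: 5.1
position: [0.4326, -0.2078, 0.0512]
ee_rot: [2.224, 2.216, 0.002]
force: [-0.0, -0.2, -0.2]
width: 0.521
```

```bash
python3 - <<'E'
from h import *
for n in ['top','wrist']:
    print(n,arm.observe()['position'])
    c=eyes.get_calibration(n)
    im,d=eyes.get_image(n);np.savez('pics/%s3.npz'%n,im=im,d=d,R=c['R'],t=c['t'],K=c['intrinsics'])
    if n=='wrist': save('w3',im[200:330,250:380],6)
    if n=='top': save('t3',im[160:250,400:480],9)
print(arm.observe()['position'])
E
```

```text
top [ 0.43258961 -0.20784266  0.05116102]
wrist [ 0.43263502 -0.20799426  0.05121593]
[ 0.43258791 -0.20808391  0.05117799]
```

View pics/w3.png

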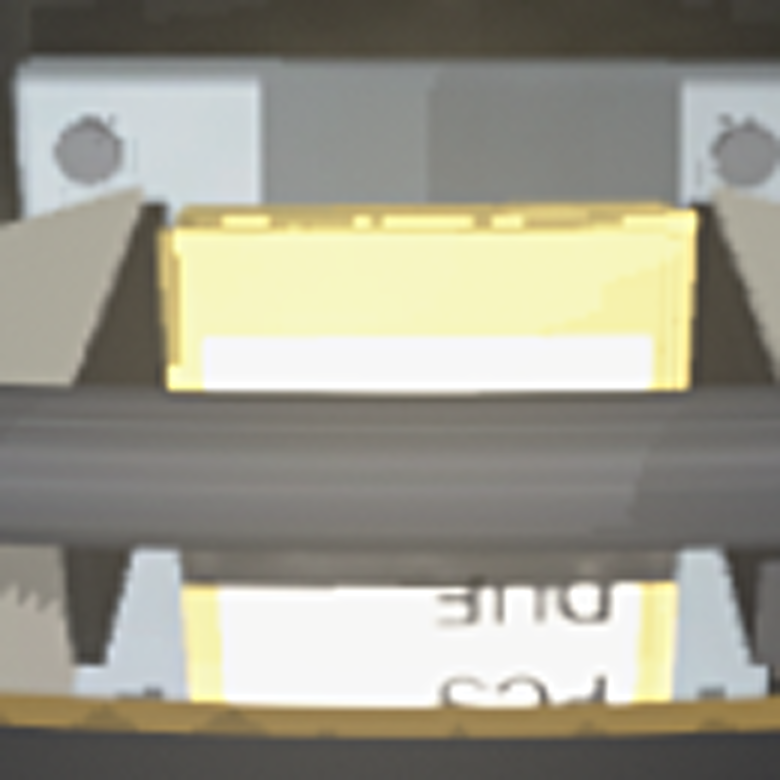

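View pics/t3.png

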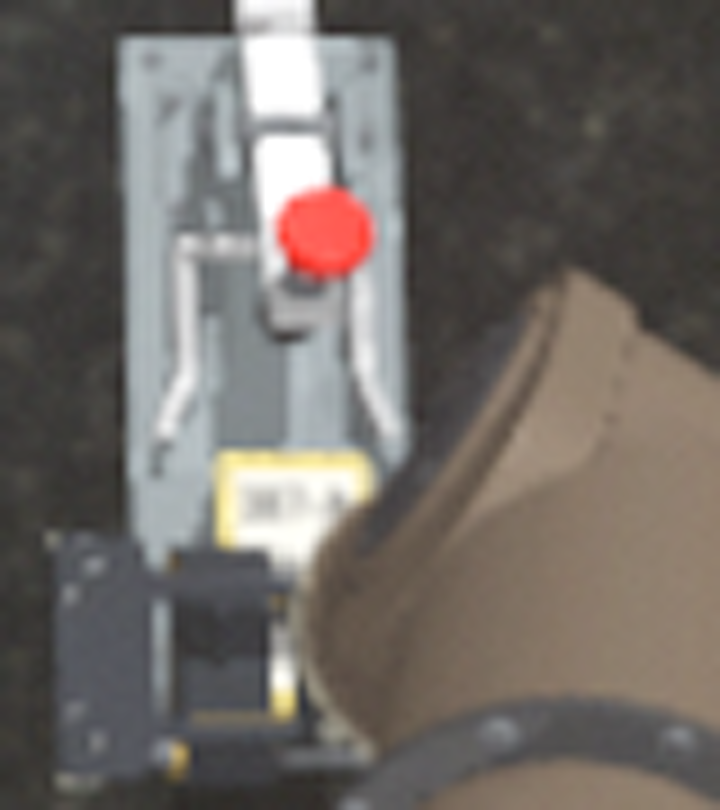

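```bash
python3 - <<'E'
from h import *
def f(pts,zz,s=9,o=(400,160)): return np.array([onplane('top',(u+.5)/s-.5+o[0],(v+.5)/s-.5+o[1],zz) for u,v in pts])
print('front',f([(217,455),(373,456)],.051).mean(0), f([(217,455),(373,456)],.051)[:,1])
print('plate',f([(117,37),(396,37)],.006), f([(131,500),(410,470)],.006))
for y in (270,300,330,360):pass
print('guides',f([(187,300),(359,300)],.02),f([(163,430),(397,435)],.02),'stop',f([(180,245),(250,245)],.024))
z=np.load('pics/wrist3.npz');w=lambda u,v,h:wplane(z,(u+.5)/6-.5+250,(v+.5)/6-.5+200,h)
a,b=w(165,228,.051),w(697,222,.051);print('bw',a,b,(a+b)/2)
a,b=w(90,150,.006),w(745,153,.006);print('screws',a,b,(a+b)/2)
E
```

```text
front [ 0.51036633 -0.20927439  0.051     ] [-0.18407823 -0.23447056]
plate [[ 0.66065491 -0.16425022  0.006     ]
 [ 0.66054963 -0.25862958  0.006     ]] [[ 0.50218893 -0.16408942  0.006     ]
 [ 0.51226892 -0.25727015  0.006     ]]
guides [[ 0.56735392 -0.18218607  0.02      ]
 [ 0.56732042 -0.23926559  0.02      ]] [[ 0.52359859 -0.17281442  0.02      ]
 [ 0.52189924 -0.25002649  0.02      ]] stop [[ 0.58520215 -0.17968651  0.024     ]
 [ 0.58518598 -0.20290719  0.024     ]]
bw [ 0.42203811 -0.23010065  0.051     ] [ 0.42161834 -0.18322421  0.051     ] [ 0.42182823 -0.20666243  0.051     ]
screws [ 0.43120742 -0.24521637  0.006     ] [ 0.43177822 -0.17105151  0.006     ] [ 0.43149282 -0.20813394  0.006     ]
```

play_rows([
  [[-0.0028,0.002,0.03],[0,0,0],-0.2],
  [[-0.0028,0.003,0.055],[0,0,0],-0.2],
  [[-0.0028,0.003,0.0654],[0,0,0],-0.2],
  [[-0.0028,0.003,0.0654],[0,0,0],-0.2],
  [[-0.0028,0.003,0.0654],[0,0,0],-0.2],
])

```text
clock: 5.7
position: [0.4332, -0.2095, 0.0173]
ee_rot: [2.226, 2.216, -0.0]
force: [0.1, -0.6, -1.1]
width: 0.521
```

```bash
python3 - <<'E'
from h import *
o=arm.observe();print(o['position'],o['force'])
goal([.48,-.2095,.018],89.7)
E
```

```text
[ 0.43319761 -0.2094812   0.01726214] [ 0.11472719 -0.59432732 -1.0782744 ]
t 5.7 shift [ 0.0004  0.0936 -0.0015] turn [-0.      0.0002  0.0007] F [ 0.1 -0.6 -1.1] w 0.521
```

play_rows([
  [[0,0.015,-0.001],[0,0,0],-0.2],
  [[0,0.03,-0.001],[0,0,0],-0.2],
  [[0,0.045,-0.001],[0,0,0],-0.2],
  [[0,0.06,-0.001],[0,0,0],-0.2],
  [[0,0.075,-0.001],[0,0,0],-0.2],
  [[0,0.09,-0.001],[0,0,0],-0.2],
  [[0,0.1,-0.001],[0,0,0],-0.2],
  [[0,0.1,-0.001],[0,0,0],-0.2],
])

```text
clock: 6.5
position: [0.4841, -0.2097, 0.0177]
ee_rot: [2.225, 2.217, 0.0]
force: [0.7, 0.1, 0.5]
width: 0.52
```

```bash
python3 - <<'E'
from h import *
o=arm.observe();print(o['position'],o['force'])
for n in ['top','scene']:
    im,d=eyes.get_image(n)
    if n=='top': save('t4',im[160:250,400:480],8)
    if n=='scene': save('s4',im[220:330,360:490],6)
goal([.5045,-.2095,.018],89.7)
E
```

```text
[ 0.48410127 -0.20967219  0.01772932] [0.70598515 0.05069951 0.48716132]
t 6.6 shift [ 0.0005  0.043  -0.0007] turn [-0.0003  0.0002  0.0008] F [ 0.2 -1.1 -0.7] w 0.519
```

View pics/t4.png

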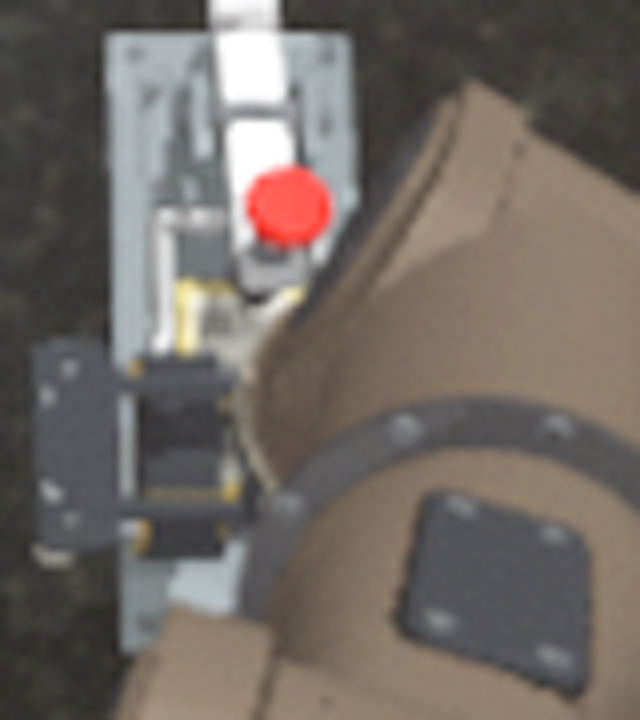

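View pics/s4.png

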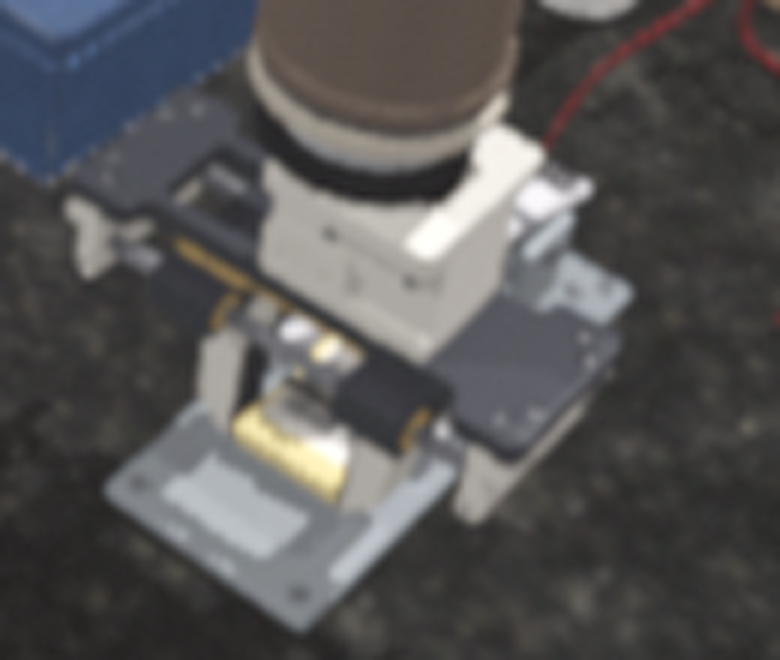

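play_rows([
  [[0.0005,0.01,-0.0005],[0,0,0],-0.2],
  [[0.0005,0.02,-0.0005],[0,0,0],-0.2],
  [[0.0005,0.03,-0.0005],[0,0,0],-0.2],
  [[0.0005,0.036,-0.0005],[0,0,0],-0.2],
  [[0.0005,0.036,-0.0005],[0,0,0],-0.2],
])

```text
clock: 7.1
position: [0.5018, -0.2095, 0.018]
ee_rot: [2.225, 2.216, 0.0]
force: [-0.3, -0.0, -0.4]
width: 0.522
```

```bash
python3 - <<'E'
from h import *
goal([.5045,-.2095,.0177],89.7);print(arm.observe()['position'])
im,d=eyes.get_image('scene');save('s5',im[220:330,360:490],6)
im,d=eyes.get_image('wrist');save('w5',im,1.25)
E
```

```text
t 7.1 shift [0.     0.0053 0.0006] turn [0.0005 0.0004 0.0011] F [-0.3 -0.  -0.4] w 0.522
[ 0.50184784 -0.20950664  0.01801288]
```

View pics/w5.png

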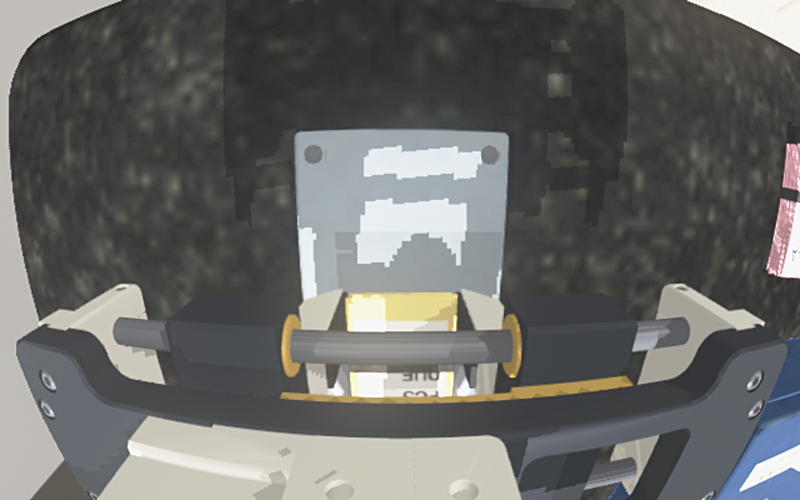

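The wrist view shows the bundle centred on the plate, its rear edge at (402,294), and both fingers clear of the guides. I'll creep it to the stop in half-millimetre steps.

play_rows([
  [[0,0.001,0.0006],[0,0,0],-0.2],
  [[0,0.002,0.0006],[0,0,0],-0.2],
  [[0,0.003,0.0006],[0,0,0],-0.2],
  [[0,0.004,0.0006],[0,0,0],-0.2],
  [[0,0.004,0.0006],[0,0,0],-0.2],
])

```text
clock: 7.7
position: [0.5027, -0.2095, 0.0176]
ee_rot: [-2.226, -2.216, 0.001]
force: [-1.4, -0.7, -0.5]
width: 0.52
```

play_rows([
  [[0,0.001,0],[0,0,0],-0.2],
  [[0,0.002,0],[0,0,0],-0.2],
  [[0,0.002,0],[0,0,0],-0.2],
])

```text
clock: 8.0
position: [0.5028, -0.2094, 0.0173]
ee_rot: [-2.226, -2.214, 0.002]
force: [-4.8, -0.3, 1.7]
width: 0.519
```

play_rows([
  [[0,0.001,0],[0,0,0],-0.2],
  [[0,0.002,0],[0,0,0],-0.2],
  [[0,0.002,0],[0,0,0],-0.2],
])

```text
clock: 8.3
position: [0.5028, -0.2094, 0.0171]
ee_rot: [-2.225, -2.213, 0.004]
force: [-8.0, 0.9, 1.5]
width: 0.521
```

play_rows([
  [[0,-0.002,0],[0,0,0],-0.2],
  [[0,-0.002,0.0005],[0,0,0],0.3],
  [[0,-0.002,0.0005],[0,0,0],0.3],
  [[0,-0.002,0.0005],[0,0,0],0.3],
])

```text
clock: 8.7
position: [0.5053, -0.2096, 0.0178]
ee_rot: [2.225, 2.216, 0.001]
force: [-0.1, -1.3, 1.0]
width: 0.651
```

```bash
python3 - <<'E'
from h import *
goal([.434,-.2095,.018],89.7);o=arm.observe();print(o['position'],o['width']*92)
E
```

```text
t 8.7 shift [-0.0003 -0.1425 -0.0007] turn [0.0017 0.0007 0.0012] F [-0.1 -1.3  1. ] w 0.651
[ 0.50525702 -0.20962127  0.01778084] 59.894442067925105
```

play_rows([
  [[0,-0.02,0],[0,0,0],0.3],
  [[0,-0.06,0],[0,0,0],0.3],
  [[0,-0.1,0],[0,0,0],0.3],
  [[0,-0.1425,0],[0,0,0],0.3],
  [[0,-0.1425,0],[0,0,0],-1],
  [[0,-0.1425,0],[0,0,0],-1],
  [[0,-0.1425,0],[0,0,0],-1],
  [[0,-0.1425,0],[0,0,0],-1],
  [[0,-0.1425,0],[0,0,0],-1],
])

```text
clock: 9.6
position: [0.4336, -0.2092, 0.0174]
ee_rot: [2.225, 2.217, 0.0]
force: [0.8, 0.5, -0.7]
width: 0.263
```

```bash
python3 - <<'E'
from h import *
goal([.478,-.2095,.018],89.7);o=arm.observe();print(o['position'],o['width']*92)
im,d=eyes.get_image('scene');save('s6',im[220:330,360:490],6)
c=eyes.get_calibration('wrist');im,d=eyes.get_image('wrist');save('w6',im,1.25)
im,d=eyes.get_image('top');save('t6',im[160:250,400:480],8)
E
```

```text
t 9.6 shift [-0.0002  0.0888 -0.0011] turn [0.0006 0.0005 0.0013] F [ 0.8  0.5 -0.7] w 0.263
[ 0.43359358 -0.20920781  0.01744824] 24.15569611652224
```

View pics/t6.png

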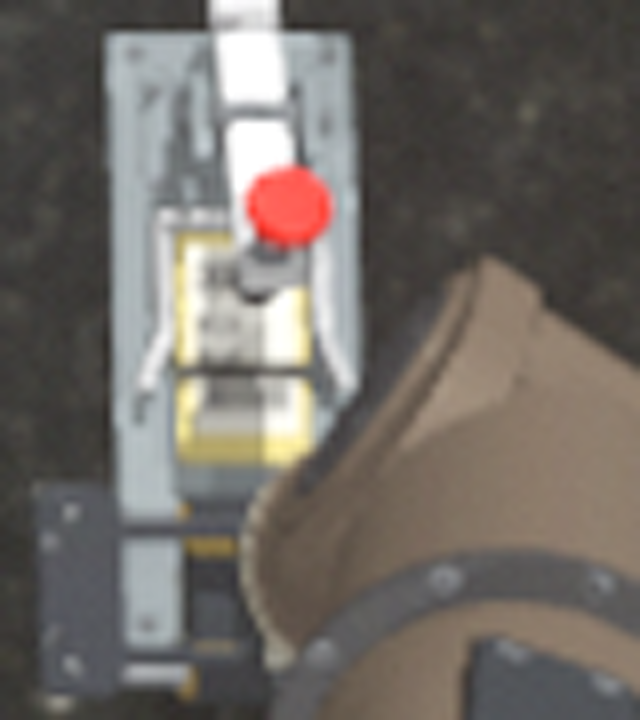

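View pics/s6.png

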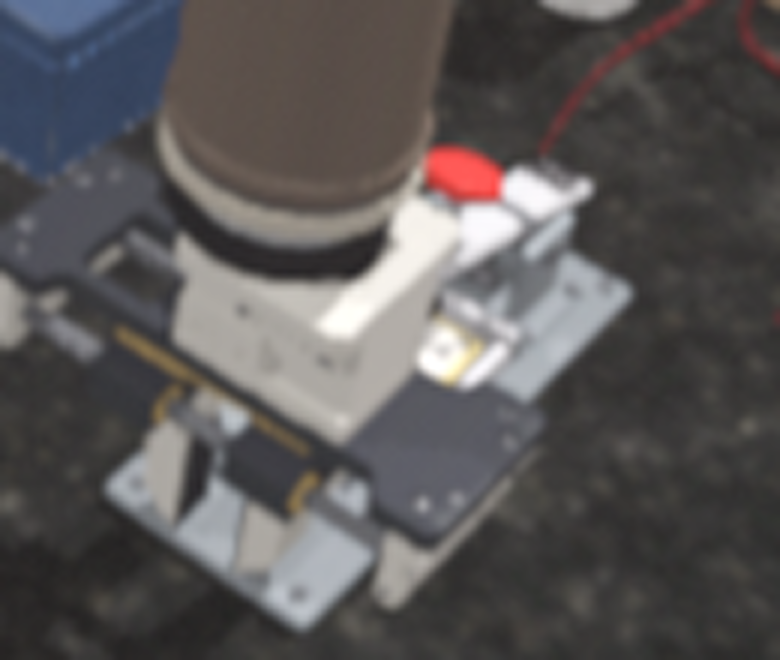

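The top view shows the bundle straight between the guides, its outer end at (245,455) and its inner end by the stop at (200,232). A gentle push with closed fingers will confirm it is home.

play_rows([
  [[0,0.02,-0.001],[0,0,0],-1],
  [[0,0.04,-0.001],[0,0,0],-1],
  [[0,0.06,-0.001],[0,0,0],-1],
  [[0,0.08,-0.001],[0,0,0],-1],
  [[0,0.09,-0.001],[0,0,0],-1],
  [[0,0.09,-0.001],[0,0,0],-1],
])

```text
clock: 10.35
position: [0.479, -0.2093, 0.0179]
ee_rot: [2.225, 2.217, 0.0]
force: [-0.9, 0.4, -0.4]
width: 0.001
```

play_rows([
  [[0,0.002,0],[0,0,0],-1],
  [[0,0.004,0],[0,0,0],-1],
  [[0,0.006,0],[0,0,0],-1],
  [[0,0.006,0],[0,0,0],-1],
])

```text
clock: 10.75
position: [0.4809, -0.2095, 0.018]
ee_rot: [2.226, 2.216, -0.0]
force: [-1.0, 0.6, 0.0]
width: 0.007
```

play_rows([
  [[0,0.002,0],[0,0,0],-1],
  [[0,0.004,0],[0,0,0],-1],
  [[0,0.006,0],[0,0,0],-1],
  [[0,0.006,0],[0,0,0],-1],
])

```text
clock: 11.15
position: [0.4815, -0.2094, 0.0177]
ee_rot: [-2.225, -2.213, 0.004]
force: [-8.6, 0.2, 7.3]
width: 0.007
```

play_rows([
  [[0,0.002,-0.002],[0,0,0],-1],
  [[0,0.002,-0.002],[0,0,0],-1],
])

```text
clock: 11.35
position: [0.4816, -0.2087, 0.0181]
ee_rot: [-2.223, -2.212, 0.004]
force: [-7.6, 1.2, -0.1]
width: 0.004
```

play_rows([
  [[0,-0.02,-0.002],[0,0,0],-1],
  [[0,-0.06,-0.002],[0,0,0],-1],
  [[0,-0.1,-0.01],[0,0,0],-1],
  [[0,-0.12,-0.08],[0,0,0],-1],
  [[0,-0.12,-0.17],[0,0,0],-1],
  [[0,-0.12,-0.25],[0,0,0],-1],
  [[0,-0.12,-0.28],[0,0,0],-1],
  [[0,-0.12,-0.28],[0,0,0],-1],
  [[0,-0.12,-0.28],[0,0,0],-1],
])

```text
clock: 12.25
position: [0.425, -0.2091, 0.159]
ee_rot: [2.225, 2.216, 0.001]
force: [0.5, -0.7, -0.3]
width: 0.008
```

```bash
python3 - <<'E'
from h import *
im,d=eyes.get_image('top');save('t7',im[160:220,415:465],12)
im,d=eyes.get_image('scene');save('s7',im[225:325,380:480],7)
goal([.56,-.2100,.16],89.7);print(arm.observe()['position'])
E
```

```text
t 12.35 shift [-0.001   0.2714 -0.0042] turn [-0.0011 -0.0001  0.0008] F [ 1.   0.7 -0.6] w 0.004
[ 0.42431569 -0.20888874  0.15803378]
```

View pics/t7.png

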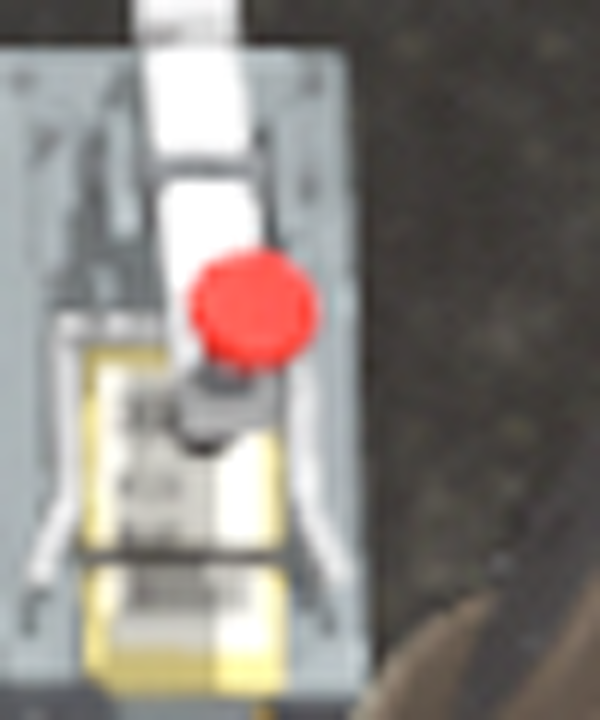

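View pics/s7.png

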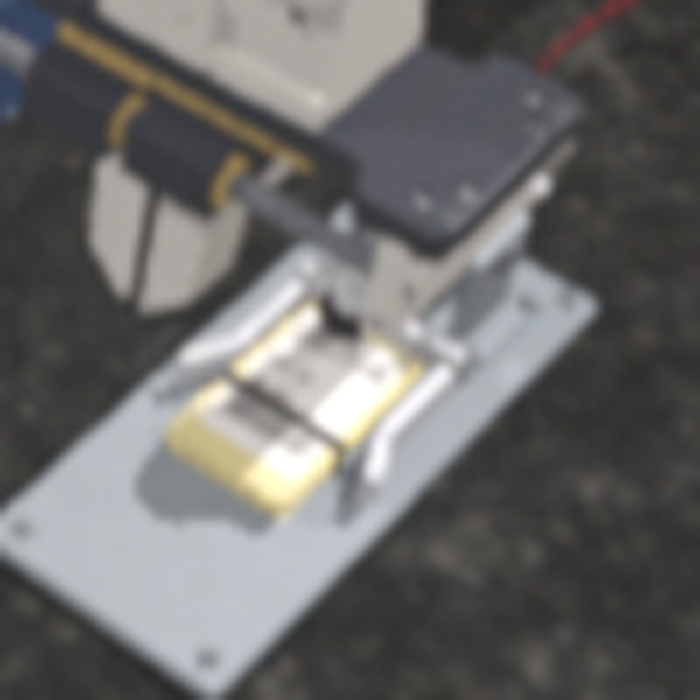

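```bash
python3 - <<'E'
from h import *
def f(pts,zz,s=12,o=(415,160)): return np.array([onplane('top',(u+.5)/s-.5+o[0],(v+.5)/s-.5+o[1],zz) for u,v in pts]).round(4)
print('bundle front L',f([(86,348)],.017),'rear bottom',f([(105,692),(283,692)],.006),'sides',f([(88,500),(283,500)],.017))
print('stop top',f([(70,315),(70,338)],.024),'guides',f([(70,420),(302,420)],.02))
for z in (.08,.09,.095,.1,.105): print(z,'pad',f([(255,309)],z), 'edges',f([(188,309),(320,309),(255,247),(255,371)],z)[:,:2].tolist())
print('pin',f([(200,165)],.05))
E
```

```text
bundle front L [[ 0.5812 -0.1873  0.017 ]] rear bottom [[ 0.4958 -0.1914  0.006 ]
 [ 0.4958 -0.2357  0.006 ]] sides [[ 0.5426 -0.1865  0.017 ]
 [ 0.5426 -0.235   0.017 ]]
stop top [[ 0.5882 -0.1822  0.024 ]
 [ 0.5824 -0.182   0.024 ]] guides [[ 0.5623 -0.1821  0.02  ]
 [ 0.5623 -0.2399  0.02  ]]
0.08 pad [[ 0.5784 -0.2155  0.08  ]] edges [[0.5784, -0.1995], [0.5784, -0.2311], [0.5936, -0.2161], [0.5633, -0.2149]]
0.09 pad [[ 0.5764 -0.2132  0.09  ]] edges [[0.5764, -0.1973], [0.5764, -0.2287], [0.5915, -0.2138], [0.5614, -0.2126]]
0.095 pad [[ 0.5754 -0.2121  0.095 ]] edges [[0.5754, -0.1962], [0.5754, -0.2275], [0.5904, -0.2126], [0.5604, -0.2115]]
0.1 pad [[ 0.5744 -0.2109  0.1   ]] edges [[0.5744, -0.1951], [0.5744, -0.2263], [0.5894, -0.2115], [0.5595, -0.2104]]
0.105 pad [[ 0.5734 -0.2098  0.105 ]] edges [[0.5734, -0.194], [0.5734, -0.2251], [0.5883, -0.2104], [0.5585, -0.2092]]
pin [[ 0.6206 -0.2102  0.05  ]]
```

```bash
python3 - <<'E'
from h import *
goal([.578,-.2098,.16],89.7)
goal([.578,-.2098,.122],89.7)
E
```

```text
t 12.35 shift [-0.0005  0.3074 -0.0043] turn [-0.0011 -0.0001  0.0008] F [ 1.   0.7 -0.6] w 0.004
t 12.35 shift [-0.0005  0.3075  0.0717] turn [-0.0011 -0.0001  0.0008] F [ 1.   0.7 -0.6] w 0.004
```

play_rows([
  [[0,0.05,-0.0043],[-0.001,0,0.0008],-1],
  [[0,0.13,-0.0043],[-0.001,0,0.0008],-1],
  [[0,0.21,-0.0043],[-0.001,0,0.0008],-1],
  [[-0.0005,0.28,-0.0043],[-0.001,0,0.0008],-1],
  [[-0.0005,0.3074,0.01],[-0.001,0,0.0008],-1],
  [[-0.0005,0.3074,0.04],[-0.001,0,0.0008],-1],
  [[-0.0005,0.3074,0.062],[-0.001,0,0.0008],-1],
  [[-0.0005,0.3074,0.07],[-0.001,0,0.0008],-1],
  [[-0.0005,0.3074,0.07],[-0.001,0,0.0008],-1],
  [[-0.0005,0.3074,0.07],[-0.001,0,0.0008],-1],
])

```text
clock: 13.35
position: [0.5784, -0.2103, 0.1243]
ee_rot: [2.227, 2.214, 0.001]
force: [0.4, 0.0, 1.7]
width: 0.002
```

```bash
python3 - <<'E'
from h import *
im,d=eyes.get_image('scene');save('s8',im[190:330,370:490],5)
goal([.578,-.2098,.12],89.7);print(arm.observe()['position'])
E
```

```text
t 13.4 shift [ 0.0011 -0.0014  0.0092] turn [ 0.0019  0.0004 -0.0004] F [-0.4 -0.4 -0.4] w 0.004
[ 0.57871135 -0.21034387  0.12458651]
```

View pics/s8.png

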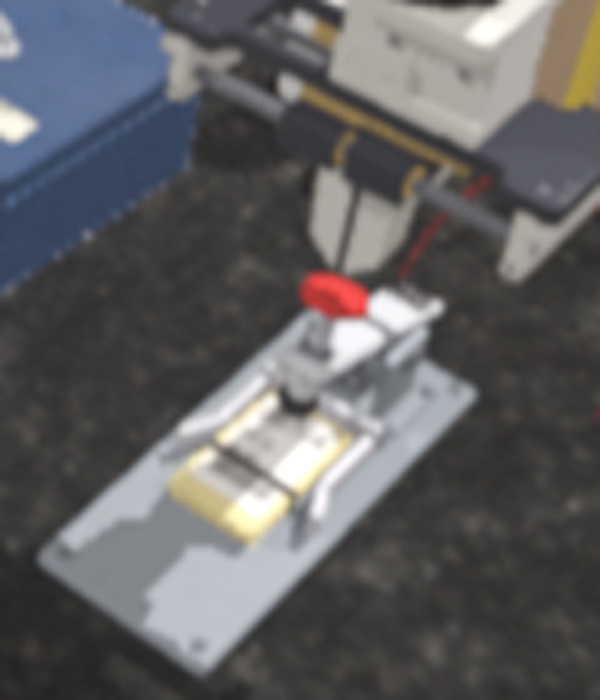

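play_rows([
  [[0,0,0.002],[0,0,0],-1],
  [[0,0,0.004],[0,0,0],-1],
  [[0,0,0.006],[0,0,0],-1],
  [[0,0,0.008],[0,0,0],-1],
])

```text
clock: 13.8
position: [0.5787, -0.2101, 0.12]
ee_rot: [2.226, 2.215, 0.001]
force: [-0.0, 0.9, -0.2]
width: 0.005
```

play_rows([
  [[0,0,0.001],[0,0,0],-1],
  [[0,0,0.002],[0,0,0],-1],
  [[0,0,0.003],[0,0,0],-1],
  [[0,0,0.004],[0,0,0],-1],
])

```text
clock: 14.2
position: [0.5787, -0.2101, 0.118]
ee_rot: [2.226, 2.215, 0.001]
force: [0.4, 0.9, 0.1]
width: 0.001
```

play_rows([
  [[0,0,0.001],[0,0,0],-1],
  [[0,0,0.002],[0,0,0],-1],
  [[0,0,0.003],[0,0,0],-1],
  [[0,0,0.004],[0,0,0],-1],
])

```text
clock: 14.6
position: [0.5787, -0.2101, 0.116]
ee_rot: [2.227, 2.215, 0.001]
force: [-0.1, 0.9, 0.1]
width: 0.006
```

play_rows([
  [[0,0,0.001],[0,0,0],-1],
  [[0,0,0.002],[0,0,0],-1],
  [[0,0,0.003],[0,0,0],-1],
  [[0,0,0.004],[0,0,0],-1],
])

```text
clock: 15.0
position: [0.5787, -0.2101, 0.1139]
ee_rot: [2.226, 2.215, 0.001]
force: [-0.5, -0.6, 0.5]
width: 0.006
```

play_rows([
  [[0,0,0.001],[0,0,0],-1],
  [[0,0,0.002],[0,0,0],-1],
  [[0,0,0.003],[0,0,0],-1],
])

```text
clock: 15.3
position: [0.5787, -0.2101, 0.1124]
ee_rot: [2.227, 2.215, 0.001]
force: [-0.1, 0.0, 1.4]
width: 0.004
```

play_rows([
  [[0,0,0.001],[0,0,0],-1],
  [[0,0,0.002],[0,0,0],-1],
])

```text
clock: 15.5
position: [0.5787, -0.2101, 0.1115]
ee_rot: [2.226, 2.215, 0.001]
force: [0.1, 0.5, 0.8]
width: 0.002
```

play_rows([
  [[0,0,0.001],[0,0,0],-1],
  [[0,0,0.002],[0,0,0],-1],
])

```text
clock: 15.7
position: [0.5787, -0.2101, 0.1104]
ee_rot: [2.226, 2.215, 0.001]
force: [-0.2, -0.0, 0.2]
width: 0.004
```

play_rows([
  [[0,0,0.001],[0,0,0],-1],
  [[0,0,0.002],[0,0,0],-1],
])

```text
clock: 15.9
position: [0.5787, -0.2101, 0.1094]
ee_rot: [2.227, 2.215, 0.001]
force: [0.7, -0.5, 0.4]
width: 0.001
```

play_rows([
  [[0,0,0.001],[0,0,0],-1],
  [[0,0,0.002],[0,0,0],-1],
])

```text
clock: 16.1
position: [0.5787, -0.2101, 0.1084]
ee_rot: [2.226, 2.215, 0.001]
force: [1.0, -1.0, 0.1]
width: 0.005
```

play_rows([
  [[0,0,0.001],[0,0,0],-1],
  [[0,0,0.002],[0,0,0],-1],
])

```text
clock: 16.3
position: [0.5787, -0.2101, 0.1077]
ee_rot: [2.226, 2.215, 0.001]
force: [-1.0, 1.4, 4.6]
width: 0.006
```

play_rows([
  [[0,-0.0015,0.0025],[0,0,0],-1],
  [[0,-0.0035,0.0045],[0,0,0],-1],
  [[0,-0.0055,0.0062],[0,0,0],-1],
])

```text
clock: 16.6
position: [0.5768, -0.2102, 0.1058]
ee_rot: [2.225, 2.214, 0.003]
force: [-2.4, 0.9, 12.4]
width: 0.002
```

play_rows([
  [[0,-0.002,0.0018],[0,0,0],-1],
  [[0,-0.004,0.0036],[0,0,0],-1],
  [[0,-0.0052,0.005],[0,0,0],-1],
])

```text
clock: 16.9
position: [0.5738, -0.2101, 0.103]
ee_rot: [2.226, 2.214, 0.003]
force: [-2.2, 0.8, 10.4]
width: 0.007
```

play_rows([
  [[0,-0.002,0.002],[0,0,0],-1],
  [[0,-0.004,0.004],[0,0,0],-1],
  [[0,-0.006,0.0062],[0,0,0],-1],
])

```text
clock: 17.2
position: [0.5704, -0.2101, 0.0994]
ee_rot: [2.226, 2.215, 0.002]
force: [-2.3, 0.6, 6.9]
width: 0.003
```

play_rows([
  [[0,-0.002,0.0018],[0,0,0],-1],
  [[0,-0.004,0.0036],[0,0,0],-1],
  [[0,-0.0056,0.0054],[0,0,0],-1],
])

```text
clock: 17.5
position: [0.5675, -0.2101, 0.0962]
ee_rot: [2.226, 2.215, 0.001]
force: [-0.5, 0.5, 2.5]
width: 0.007
```

play_rows([
  [[0,-0.0008,0.001],[0,0,0],-1],
  [[0,-0.0016,0.002],[0,0,0],-1],
  [[0,-0.0022,0.0028],[0,0,0],-1],
])

```text
clock: 17.8
position: [0.5664, -0.2101, 0.0944]
ee_rot: [2.227, 2.215, 0.001]
force: [-0.0, -0.2, -0.9]
width: 0.004
```

play_rows([
  [[0,-0.0008,0.001],[0,0,0],-1],
  [[0,-0.0016,0.002],[0,0,0],-1],
  [[0,-0.0016,0.002],[0,0,0],-1],
])

```text
clock: 18.1
position: [0.5656, -0.21, 0.0935]
ee_rot: [2.227, 2.215, 0.001]
force: [-0.0, -0.3, 0.1]
width: 0.002
```

play_rows([
  [[0,0,-0.01],[0,0,0],-1],
  [[0,0,-0.05],[0,0,0],-1],
  [[0,0,-0.13],[0,0,0],-1],
  [[0,0,-0.22],[0,0,0],-1],
  [[0,-0.05,-0.27],[0,0,0],-1],
  [[0,-0.14,-0.28],[0,0,0],-1],
  [[0,-0.23,-0.28],[0,0,0],-1],
  [[0,-0.3,-0.28],[0,0,0],-1],
  [[0,-0.34,-0.28],[0,0,0],-1],
  [[0,-0.34,-0.28],[0,0,0],-1],
])

```text
clock: 19.1
position: [0.3928, -0.2094, 0.234]
ee_rot: [2.229, 2.213, 0.002]
force: [-0.2, -0.4, -0.3]
width: 0.004
```

```bash
python3 - <<'E'
from h import *
im,d=eyes.get_image('top');save('t9',im[160:220,415:465],12)
im,d=eyes.get_image('scene');save('s9',im[225:325,380:480],7)
print(arm.observe()['position'])
E
```

```text
[ 0.39598953 -0.2091717   0.23412655]
```

View pics/t9.png

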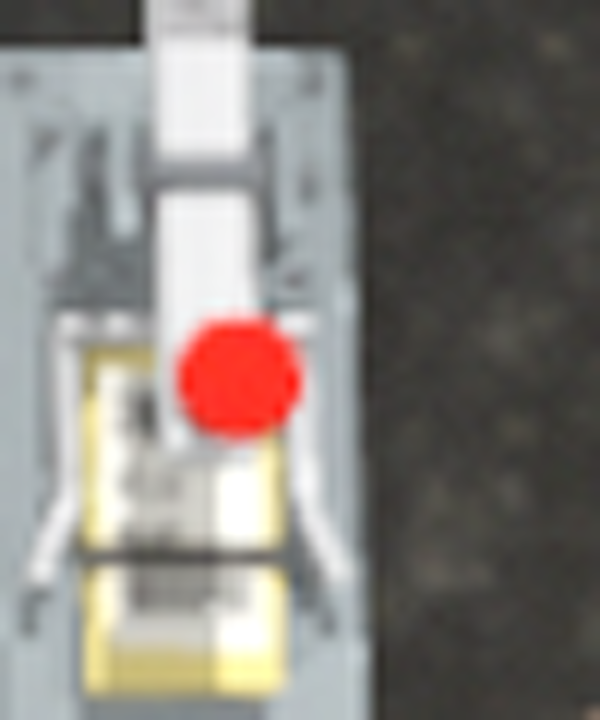

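View pics/s9.png

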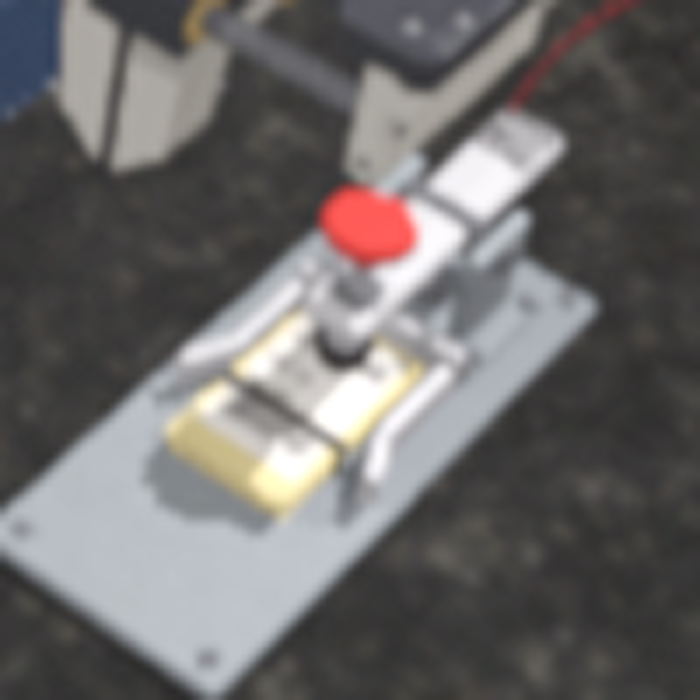

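The rocker is level, with the red pad moved out to (240,378) in the top view and the foot on the bundle at (340,345) in the scene view. The bundle's edges are where they were before. The arm is clear, so I'm handing in.

```bash
python3 -c "
from h import *
print(arm.observe()['force'],arm.observe()['clock']);print(arm.sign_off())"
```

```text
[ 0.70871405 -0.56289166  0.30355371] 19.2
the job is handed in; nothing more can be done
None
```

The yellow bundle is loaded in the dispenser with the clamp snapped shut on it, and the job was handed in at 19.2 s of the 70 s allowed.

- **Loading:** I gripped the bundle by its outer end and slid it in between the guides. It met the stop under about 8 N. A second push with closed fingers, also about 8 N, gave a rigid stop, so it is home.
- **Clamping:** I felt the red pad about 100 mm above the counter, near its high mark. I pressed it along its arc; the force peaked at about 12 N and fell to zero after about 13.6 mm. I went about 1 mm further with no resistance, then lifted clear.
- **Last checks:** The top and scene pictures show the rocker level, its foot on the bundle, and the bundle straight and unmoved. I did not touch the white and pink bundles, and I took no final close picture of them.
- **Disagreements:** The top and wrist cameras differed by about 2.5 mm in y, so I aligned the bundle to the dispenser within each picture. The stop came 1.7 mm sooner than the pictures predicted. The 12 N peak is above the 7–10 N given for the pad. I think that came from pressing off the pad's centre and from friction, but I did not check it.

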